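# Click the bench organiser round and put the dog whistle away

## Robot

A 6-joint arm with a two-finger parallel gripper is mounted at the origin on the work surface. World frame = base frame: x ahead of the robot, y to its left, z up, the work surface at z = 0. Lengths are in m, angles in rad, forces in N, time in s.
With the tool pointing down it reaches from about 0.425 to 0.95 m from the base axis. Payload 3.5 kg.
Tool frame: the origin (TCP) lies at the very end of the fingers, on their centre line; the grasp point (between the pads) lies 19 mm behind it (tcp_to_grasp is the distance from the TCP to the grasp point, in m); z points along the fingers, y is the direction in which the jaws open and shut (so a half turn about z gives the same grasp; the last joint's range is limited). The gripper opens to 85 mm and grips with 20 to 120 N. Pads are 22 mm wide; open, the fingers measure 114 mm over their backs; the gripper's body (76 mm by 85 mm) begins 54 mm behind the grasp point. The pads swing forward as they close: fully open they stand 13 mm farther back than shut.
Start: joints at [-1.254, 0.286, 1.577, -0, 1.279, -0.15], TCP at [0.304, -0.603, 0.231] pointing down, gripper open.
Joint ranges: [-2.77, 2.77], [-0.9, 2.22], [0.21, 2.48], [-1.53, 4.67], [0.24, 2.81], [-2.84, 2.84]. Speed limits (rad/s): [2.79, 2.79, 3.14, 3.14, 3.14, 3.14].

## Interface

Orientations are given as a unit quaternion [x, y, z, w].
In Python, from plant import * gives the robot as it stands. The module is installed in compiled form; this text tells all that it offers.
- The arm moves only by the tool arm_command, never from a script. Its argument "steps" is a list of rows, each a list of 3 entries, a list of its own where there are three numbers: the turn, a rotation vector about the tool's x, y, z in rad, then the shift along the tool's x, y, z in m, then the gripper command: -1 is shut, 1 is fully open, values between are in proportion. A call has 1 to 12 rows; each row is the pose to reach, as a shift and turn from the pose measured when the call began, along the tool's axes at that moment; what a row does not reach only later rows make up. A row lasts 1/8 s, in which the tool goes at most 62.5 mm and 10.7 degrees, less where a joint would pass 70% of its speed; a pose out of reach is approached as far as the arm can. A call with a gripper value outside its range is refused whole. The fingers move at their own pace and stop on an object; "force" is the grip in N (left out, the last holds). Time passes only in rows, so rows that repeat a pose let the fingers close. It gives the time, the measured TCP pose, the force and the opening at its end, in the units of the state.
- get_state(): the state, without advancing time (a new reading comes with each control period).
- read_camera(name): name is "scene" or "top" or "wrist"; returns a dict with "frame" (420x560x3 uint8, red, green, blue), "vfov" (degrees; the focal length in pixels is half the picture's height over the tangent of half this angle, whatever the lens; pixels are square), "cx", "cy" (the principal point, pixels), "dist" ([k1, k2, p1, p2, k3] as OpenCV has them; the pictures are not rectified), "position" and "rotation" of the camera in the world; the wrist camera has in their place "mount" (4x4, takes a point from camera to tool coordinates, whose origin is the TCP and whose axes are the flange's). Camera axes: x right, y up, looking along -z (the intrinsics and any distortion apply to the point x, -y, -z); pixel columns grow to the right and rows downward; lengths in m; the calibration is good to about 2 mm. A picture is of the moment at which its call begins: read the wrist's pose just before it. There is no depth.
- sign_off(): hands the job in, once; it reports no verdict.
The state is a dict: "time": time; "qpos": joint angles; "dq": joint speeds; "joint_efforts": joint torques, N m; "eef_pos": TCP position; "tcp_rot": TCP orientation; "contact_force": force on the tool from outside, world axes, zero at the start; "wrist_torque": the same for the moment, N m; "opening": opening from 0.0 (shut) to 1.0 (fully open).
Only numpy, scipy, OpenCV 4.12 (cv2) and the standard library are available. Lean on these libraries where they do the work, as an engineer would, in place of code of your own. Each camera call takes 0.05 s, during which the arm holds its last target.

## Task

Push the rotary organiser on the bench counterclockwise (seen from above) by its red post, with closed fingers and without gripping it, until it drops into its next click and comes up firm; lean on it there for a moment with about 8 N, and never push the organiser with more than 15 N. Then take the yellow dog whistle out of its clip and stand it in the organiser's empty yellow pocket, which the click has brought out from under the blue cover; leave the organiser in its click and the other things on the bench where they are.

Things in the scene. Friction and masses are not known exactly. Their poses are not given: they have to be found in the camera images.
- base: Fixed foot of the rotary organiser; origin on the turning axis at bench height, z up. On it turns a round wooden carousel, 224 mm across, top face 52 mm above the bench. Six cups stand on it with axes 68 mm from the turning axis, rims 97 mm above the bench; contents of three stand up to 122 mm. A fixed centre post, 28 mm across, ends 109 mm above the bench.
- cover (a point): Middle of the top face of the fixed blue sector cover, 103 mm above the bench, 4 mm thick. It reaches from the centre post out to 94 mm and spans the directions 95 to 155 degrees in base's frame (from +x towards +y). It hides the empty pocket at the start.
- carousel (a joint): Turn in rad, plus is counterclockwise from above; at 0 the pocket lies at 180 degrees and the red post at 270 in base's frame. Starts between clicks, -0.69 to -0.48. The next click is between -0.2 and 0.2, exactly where must be felt: light friction (1.5 N at the post), a jump ahead of up to 12 mm at the post, then nearly rigid. Over about 20 N there forces it out. Clicks are 60 degrees apart.
- knob (a point): Red upright post on the carousel's rim, 16 mm in diameter, standing from 52 to 97 mm above the bench, 100 mm from the turning axis; this point is on its axis 74.5 mm above the bench. Push it tangentially, counterclockwise.
- pin (a joint): Travel in m of the sprung detent pin (red-ended, on the black bracket at the organiser's far side). About 0.0064 while it rides between clicks, about 0 when it has dropped fully into a click.
- pocket (a point): Centre of the inside floor of the empty yellow cup on the carousel, 56 mm above the bench: inside diameter 27 mm, outside 35 mm, 41 mm deep. It turns with the carousel.
- whistle_mid (a point): Centre (half-way up) of the yellow plastic dog whistle: upright cylinder 18 mm in diameter, 96 mm long, 30 g, its axis is z. At the start it stands loosely upright in the clip, its foot 6 mm and its top 102 mm above the bench; pull it straight up.
- clip: Fixed white cubby post with a foot and a steel clip round the whistle; origin on the bench under the whistle's axis. Clip: 30 mm across, from 38 to 52 mm above the bench. Behind it on its +x side, from 27 to 57 mm, stands the post: 110 mm wide along its y, 80 mm high. So take the whistle by its upper part, fingers closing along the clip's y.
- scraper: Bystander: red plastic ice scraper 205 x 90 mm, 18 mm high.
- flashlight: Bystander: black aluminium flashlight 150 mm long, 36 mm thick.
- shoehorn: Bystander: stainless shoe horn 180 mm long, 4 mm thick.
- keydish: Bystander: green ceramic key dish 100 mm across, 25 mm high.
- wax_tin: Bystander: brass-coloured tin of boot wax 72 mm across, 28 mm high.
- boot_brush: Bystander: boot brush with handle.
There are look-alikes about, which are no part of the job. What is shaped like the base but green is not meant.

How it is judged:
On the way, in this order (a step that is already met when the one before it is completed fails the run):
1. the carousel has dropped into its next click and is leaned on there by the fingers with at least 4 N (value of joint pin below 0.002 m and value of joint carousel between -0.3 and 0.3 rad and contact force between the fingers and carousel above 4 N), for 0.2 s.
2. the whistle is lifted clear of the clip (z of whistle_mid in the frame of clip above 0.11 m), for 0.1 s.
At the end, for the whole second after the job is handed in: The carousel rests in its next click (pin within 2 mm of fully dropped, carousel within 0.3 rad of 0) and the whistle stands at rest in the yellow pocket: its middle within 16 mm sideways of the pocket centre, 35 to 56 mm above its floor, within 0.4 rad of upright (value of joint pin below 0.002 m and value of joint carousel between -0.3 and 0.3 rad and horizontal distance between whistle_mid and pocket below 0.016 m and z of whistle_mid in the frame of pocket between 0.035 and 0.056 m and angle between whistle_mid's own z axis and vertical below 0.4 rad and linear speed of whistle below 0.03 m/s); the robot touches nothing.
It fails at once if the robot presses on the carousel with more than 19 N (contact force between any of the fingers, the arm and carousel above 19 N).
It fails at once if a bystander is shifted by more than 30 mm (distance of any of scraper, flashlight, shoehorn, keydish, wax_tin, boot_brush from where it was at the start of the episode above 0.03 m).
It also fails if it takes over 67 s, if anything falls off the work surface, if the arm or the gripper's body presses on something with over 40 N, if the wrist force passes 120 N, or if a joint passes its speed limit or range.

## Working session

There is one attempt and no reset: what is moved stays moved. The work goes in short steps, Python scripts to look and compute and a tool call to move; the robot and the scene stay as the last step left them, time stands still between calls to the robot, and variables do not carry over. Pictures are saved under pics/ and viewed, and the job is handed in when it is done.

Besides the shell and the picture viewer there is one more tool, called after "Request:" by a JSON object that holds its "api" and its "payload". arm_command: Moves the arm, as the interface text tells. Its arguments: {"type":"object","properties":{"steps":{"type":"array"},"force":{"type":"number"}},"required":["steps"]}

```bash
mkdir -p pics
cat > h.py <<'E'
from plant import *
import numpy as np, cv2
from scipy.spatial.transform import Rotation as R
def K(c):
    h=c["frame"].shape[0]; f=h/2/np.tan(np.radians(c["vfov"])/2)
    return np.array([[f,0,c["cx"]],[0,f,c["cy"]],[0,0,1]]),np.array(c["dist"],float)
def pose(c,s=None):
    if "mount" in c:
        T=np.eye(4);T[:3,:3]=R.from_quat(s["tcp_rot"]).as_matrix();T[:3,3]=s["eef_pos"];M=T@np.array(c["mount"]);return M[:3,3],M[:3,:3]
    r=np.array(c["rotation"]);return np.array(c["position"]),(r if r.shape==(3,3) else R.from_quat(r).as_matrix())
def ray(c,uv,s=None):
    k,d=K(c);p=cv2.undistortPoints(np.array([[uv]],float),k,d)[0,0]
    P,Q=pose(c,s);return P,Q@np.array([p[0],-p[1],-1])
def atz(c,uv,z,s=None):
    P,v=ray(c,uv,s);return P+v*(z-P[2])/v[2]
def proj(c,X,s=None):
    k,d=K(c);P,Q=pose(c,s);x=Q.T@(np.array(X)-P);x=x*[1,-1,-1]
    return cv2.projectPoints(x.reshape(1,1,3),np.zeros(3),np.zeros(3),k,d)[0].ravel()
def save(n,img):
    cv2.imwrite("pics/"+n,img[:,:,::-1])
def crop(img,x0,y0,x1,y1,k):
    return cv2.resize(img[y0:y1,x0:x1],None,fx=k,fy=k,interpolation=cv2.INTER_CUBIC)
E
python3 - <<'E'
from h import *
import pickle
s=get_state();print(s)
for n in("scene","top","wrist"):
    c=read_camera(n);save(n+"0.png",c["frame"]);pickle.dump((c,s),open(n+"0.pkl","wb"))
    print(n,{k:v for k,v in c.items() if k!="frame"})
E
```

```text
{'time': 0.0, 'qpos': array([-1.25399198e+00,  2.87184268e-01,  1.57821020e+00, -2.73140187e-05,
        1.27857980e+00, -1.50036185e-01]), 'dq': array([ 0.00123398,  0.00101104,  0.00132057,  0.00047636, -0.00032961,
        0.00054617]), 'joint_efforts': array([-2.04547550e-04, -4.05981946e+01, -2.92625839e+01, -8.07615675e-05,
        5.89056493e-03,  1.01875681e-06]), 'eef_pos': array([ 0.30358377, -0.60213069,  0.22991679]), 'tcp_rot': array([ 9.72879354e-01,  2.31310059e-01, -1.12207182e-04, -1.18557980e-03]), 'contact_force': array([0.49517742, 0.34937702, 0.09349428]), 'wrist_torque': array([-0.02577687,  0.0182927 , -0.03754281]), 'opening': 1.0026037777103176}
scene {'vfov': 55.29211512119972, 'cx': 279.97879690690917, 'cy': 206.66776938629235, 'dist': array([-0.09122982,  0.        ,  0.        ,  0.        ,  0.        ]), 'position': array([0.90488078, 0.47862865, 0.81775946]), 'rotation': array([0.10236902, 0.32805278, 0.89063925, 0.29776448])}
top {'vfov': 43.940072038939824, 'cx': 280.48928570259125, 'cy': 204.77501290663645, 'dist': array([-0.12888231,  0.        ,  0.        ,  0.        ,  0.        ]), 'position': array([ 0.34871419, -0.00255371,  1.48936705]), 'rotation': array([-0.04752   ,  0.04791215,  0.70778904, -0.70319339])}
wrist {'vfov': 68.32121432849979, 'cx': 279.8908992546915, 'cy': 210.81672757227454, 'dist': array([-0.06914412,  0.        ,  0.        ,  0.        ,  0.        ]), 'mount': array([[-4.18458291e-04,  9.60491037e-01,  2.78310605e-01,
         7.07840149e-02],
       [ 9.99999858e-01,  4.93692016e-04, -2.00238596e-04,
        -8.29844947e-06],
       [-3.29727101e-04,  2.78310482e-01, -9.60491107e-01,
        -1.42498451e-01],
       [ 0.00000000e+00,  0.00000000e+00,  0.00000000e+00,
         1.00000000e+00]])}
```

View pics/scene0.png

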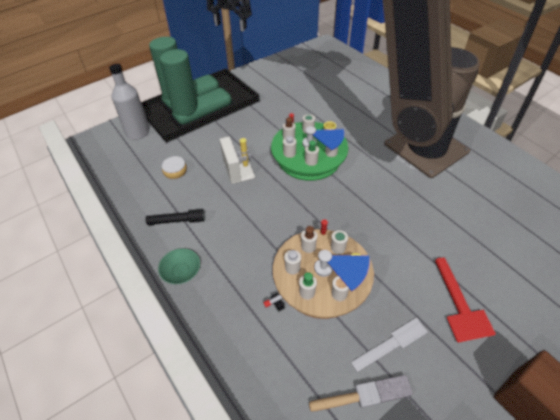

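View pics/top0.png

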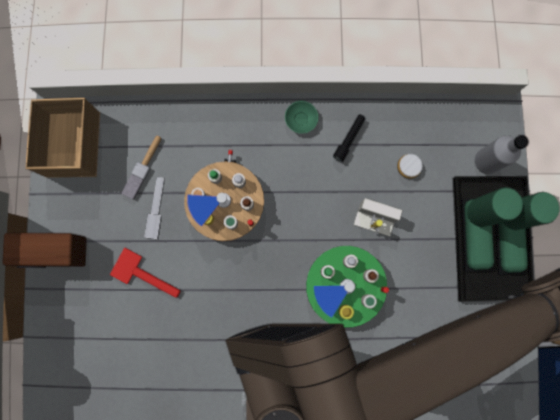

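View pics/wrist0.png

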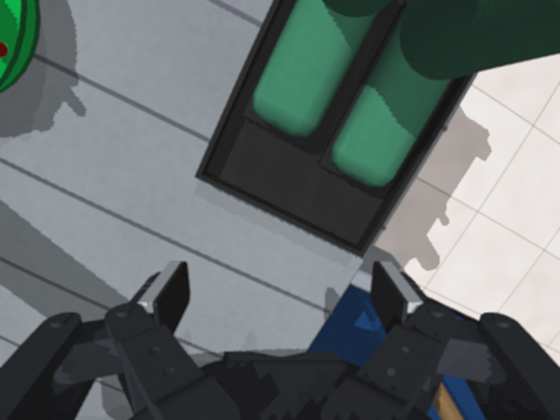

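Run:
```python
from h import *
import pickle
c,s=pickle.load(open("top0.pkl","rb"));t=c["frame"]
save("t1.png",crop(t,170,140,280,250,5)); save("t2.png",crop(t,330,180,430,250,7))
c,s=pickle.load(open("scene0.pkl","rb"));t=c["frame"]
save("s1.png",crop(t,255,205,395,325,5)); save("s2.png",crop(t,210,125,270,190,9))
```

```text
(no output)
```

View pics/t1.png

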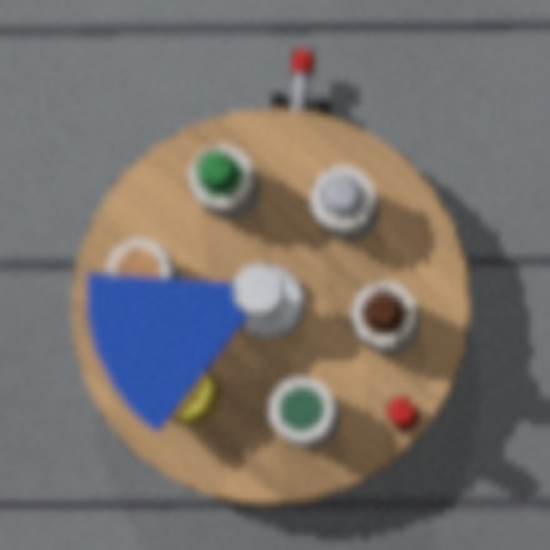

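View pics/t2.png

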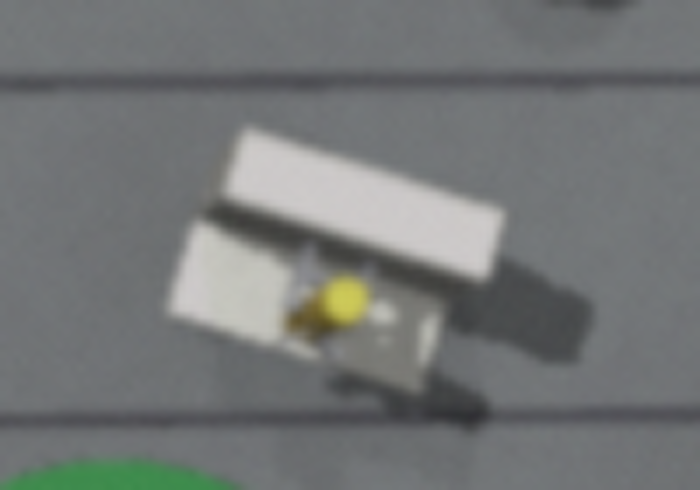

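View pics/s1.png

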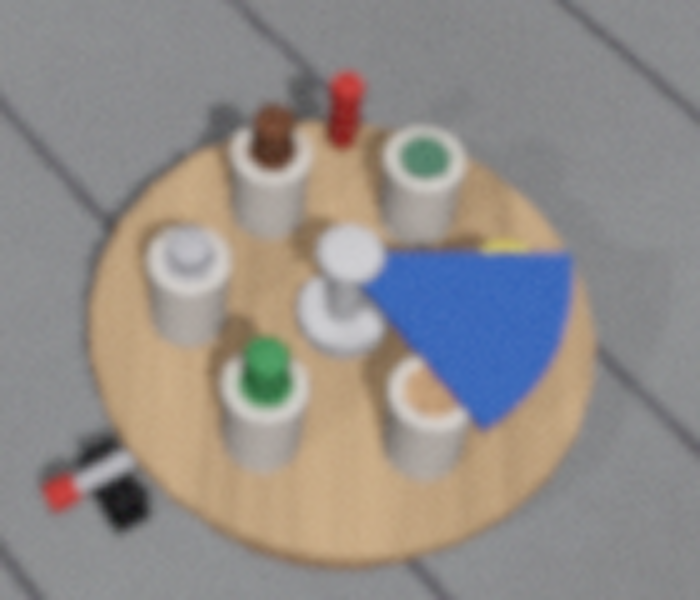

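View pics/s2.png

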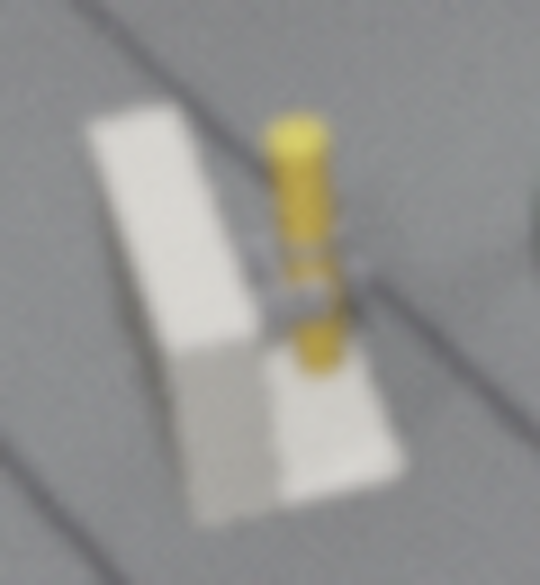

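```bash
cat > m.py <<'E'
from h import *
import pickle
from scipy.optimize import least_squares
ct,_=pickle.load(open("top0.pkl","rb")); cs,_=pickle.load(open("scene0.pkl","rb"))
def o(p,x0,y0,k): return np.array([(p[0]+.5)/k-.5+x0,(p[1]+.5)/k-.5+y0])
T=lambda p:o(p,170,140,5); S=lambda p:o(p,255,205,5)
for nm,c,f,cups,knob,post,edges in (("top",ct,T,[(221,178),(343,199),(384,314),(302,410)],(402,411),(257,287),[(72,306),(468,306),(270,107),(270,505)]),
  ("scene",cs,S,[(189,263),(265,385),(270,152),(425,166)],(347,86),(351,248),[(91,308),(597,338),(340,566)])):
    P=np.array([atz(c,f(p),.097)[:2] for p in cups])
    r=least_squares(lambda x:np.hypot(*(P-x).T)-.068,P.mean(0))
    print(nm,"axis",r.x,r.fun); A=r.x
    print(" post",atz(c,f(post),.109)[:2])
    E=np.array([atz(c,f(p),.052)[:2] for p in edges]); r=least_squares(lambda x:np.hypot(*(E-x).T)-.112,A);print(" disc",r.x,r.fun)
    k=atz(c,f(knob),.097)[:2]; print(" knob",k,np.hypot(*(k-A)),np.degrees(np.arctan2(*(k-A)[::-1])))
    print(" cup ang",np.degrees(np.arctan2(P[:,1]-A[1],P[:,0]-A[0])))
print("cover pts", [atz(ct,T(p),.105) for p in [(90,274),(158,430)]])
print("cover pts s", [atz(cs,S(p),.105) for p in [(573,254),(484,430)]])
print("pin",atz(ct,T((302,61)),.04),atz(cs,S((60,493)),.04))
w=o((345,300),330,180,7);print("whistle",atz(ct,w,.102)); w2=o((299,137),210,125,9);print("scene",atz(cs,w2,.102))
cl=[atz(ct,o(p,330,180,7),.08)[:2] for p in [(243,127),(505,210),(490,280),(222,193)]];print("clip post",cl,np.degrees(np.arctan2(*(cl[0]-cl[1])[::-1])))
E
python3 m.py
```

```text
top axis [0.55675541 0.15505151] [-4.45856112e-04  6.28045530e-05 -5.91973671e-05 -3.85550635e-04]
 post [0.5584067  0.15572033]
 disc [0.55748456 0.15522143] [-0.00092868 -0.00093074  0.00043529  0.00045533]
 knob [0.4922554  0.07833678] 0.10022674337019831 -130.05636405471418
 cup ang [  19.32010163  -40.72561464  -99.96523802 -160.26703388]
scene axis [0.56022142 0.15687825] [-0.00089414 -0.00128837  0.00081979 -0.00215828]
 post [0.55763382 0.155189  ]
 disc [0.56064246 0.15970077] [3.20328112e-05 3.20253839e-05 1.84475790e-06]
 knob [0.49563492 0.0818045 ] 0.09903274246359363 -130.70565370365802
 cup ang [ -40.04021206   19.44138827 -100.96517345 -162.23759529]
cover pts [array([0.56676262, 0.24689956, 0.105     ]), array([0.48193767, 0.20874986, 0.105     ])]
cover pts s [array([0.4829766 , 0.21284405, 0.105     ]), array([0.57000329, 0.25100542, 0.105     ])]
pin [0.69932517 0.13922752 0.04      ] [0.70303175 0.14338877 0.04      ]
whistle [ 0.4875923  -0.26825796  0.102     ]
scene [ 0.48867584 -0.26572846  0.102     ]
clip post [array([ 0.55830587, -0.23425494]), array([ 0.52476   , -0.33705541]), array([ 0.4971813 , -0.33007731]), array([ 0.53224594, -0.22523909])] 71.92744756883239
```

```bash
cat >> h.py <<'E'
def down(yaw):  # tool x at yaw (deg), pointing down
    a=np.radians(yaw);x=np.array([np.cos(a),np.sin(a),0]);z=np.array([0,0,-1.]);return np.c_[x,np.cross(z,x),z]
def delta(p,yaw):
    s=get_state();Q=R.from_quat(s["tcp_rot"]).as_matrix()
    print("turn",np.round(R.from_matrix(Q.T@down(yaw)).as_rotvec(),4),"shift",np.round(Q.T@(np.array(p)-s["eef_pos"]),4))
E
python3 -c "
from h import *
delta([.462,.095,.2],-18);delta([.462,.095,.066],-18)"
```

```text
turn [-1.900e-03  4.000e-04  7.809e-01] shift [ 0.4552 -0.5514  0.0314]
turn [-1.900e-03  4.000e-04  7.809e-01] shift [ 0.4551 -0.5511  0.1654]
```

Request:
{"api": "arm_command", "payload": {"steps": [[[0,0,0.39],[0.2276,-0.2757,0.0],-1],[[0,0,0.39],[0.2276,-0.2757,0.0],-1],[[0,0,0.39],[0.2276,-0.2757,0.0],-1],[[0,0,0.39],[0.2276,-0.2757,0.0],-1],[[0,0,0.39],[0.2276,-0.2757,0.0],-1],[[0,0,0.78],[0.455,-0.551,0.03],-1],[[0,0,0.78],[0.455,-0.551,0.03],-1],[[0,0,0.78],[0.455,-0.551,0.03],-1],[[0,0,0.78],[0.455,-0.551,0.03],-1],[[0,0,0.78],[0.455,-0.551,0.03],-1],[[0,0,0.78],[0.455,-0.551,0.03],-1],[[0,0,0.78],[0.455,-0.551,0.03],-1]], "force": 40}}

```text
time: 1.65
eef_pos: [0.4617, 0.0972, 0.201]
tcp_rot: [0.988, -0.155, -0.001, -0.001]
contact_force: [0.1, -0.6, -0.1]
opening: 0.0
```

```bash
python3 -c "
from h import *
s=get_state();c=read_camera('wrist');save('w1.png',c['frame']);print(s['time'],s['eef_pos'],s['contact_force'],s['opening'])
A=np.array([.558,.156]);a=np.radians(-130.3);k=A+.1*np.array([np.cos(a),np.sin(a)]);print(k,proj(c,[*k,.097],s),proj(c,[*A,.109],s))
delta([.462,.095,.066],-18)"
```

```text
1.65 [0.46168801 0.09718253 0.20103161] [ 0.11204188 -0.61802045 -0.05868865] 0.00028498205236851336
[0.49332102 0.07973317] [288.86119728 167.2136648 ] [164.21590628 118.38911456]
turn [-0.0047  0.0024  0.0046] shift [0.002  0.0055 0.1347]
```

View pics/w1.png

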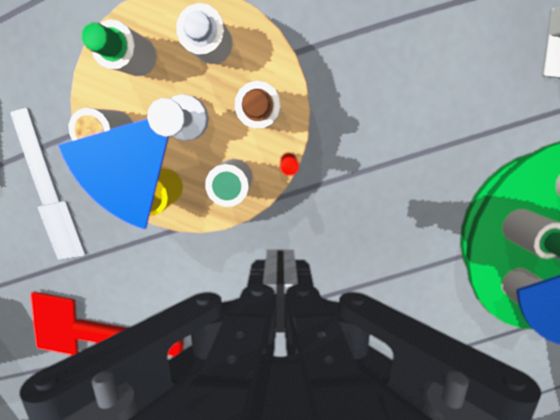

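```bash
python3 -c "
from h import *
delta([.4591,.0863,.069],-18)"
```

```text
turn [-0.0047  0.0024  0.0046] shift [0.0018 0.0147 0.1316]
```

Request:
{"api": "arm_command", "payload": {"steps": [[[-0.0047,0.0024,0.0046],[0.0018,0.0147,0.05],-1],[[-0.0047,0.0024,0.0046],[0.0018,0.0147,0.1],-1],[[-0.0047,0.0024,0.0046],[0.0018,0.0147,0.1316],-1],[[-0.0047,0.0024,0.0046],[0.0018,0.0147,0.1316],-1],[[-0.0047,0.0024,0.0046],[0.0018,0.0147,0.1316],-1]]}}

```text
time: 2.33
eef_pos: [0.4601, 0.0863, 0.0703]
tcp_rot: [0.988, -0.156, 0.001, -0.0]
contact_force: [-0.1, 0.9, 0.4]
opening: 0.004
```

```bash
cat > look.py <<'E'
import sys
from h import *
s=get_state();Q=down(-18)
print(round(s['time'],2),"tool-frame pos",np.round(Q.T@s['eef_pos'],4),"F tool",np.round(R.from_quat(s['tcp_rot']).as_matrix().T@s['contact_force'],2))
if len(sys.argv)>1:
    n=sys.argv[1];w=read_camera('wrist');
    t=read_camera('top');tc=crop(t['frame'],170,140,280,250,3)
    im=np.zeros((420,560+330,3),np.uint8);im[:,:560]=w['frame'];im[:330,560:]=tc
    save(n,cv2.resize(im,(800,378),interpolation=cv2.INTER_AREA))
E
python3 look.py l1.png
```

```text
2.33 tool-frame pos [ 0.4109 -0.2242 -0.0703] F tool [-0.37 -0.81 -0.44]
```

View pics/l1.png

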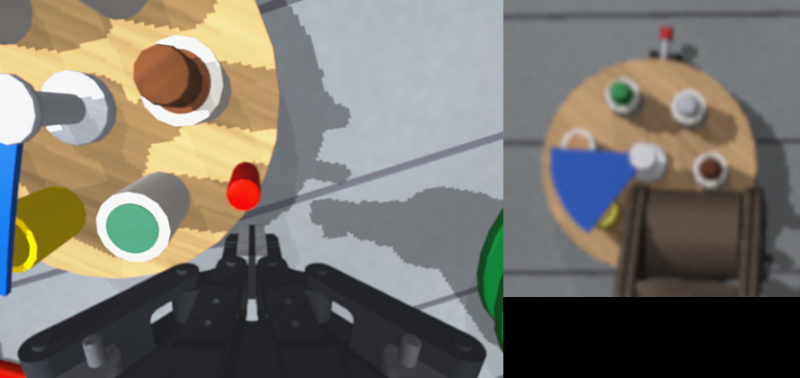

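Request:
{"api": "arm_command", "payload": {"steps": [[[0,0,0],[0.005,0,0.0],-1],[[0,0,0],[0.01,0,0],-1],[[0,0,0],[0.011,0,0],-1],[[0,0,0],[0.012,0,0],-1]]}}

```text
time: 2.92
eef_pos: [0.4721, 0.0825, 0.0711]
tcp_rot: [0.988, -0.156, 0.002, -0.0]
contact_force: [-0.1, 0.8, 0.3]
opening: -0.0
```

```bash
python3 look.py
```

```text
2.92 tool-frame pos [ 0.4235 -0.2243 -0.0711] F tool [-0.38 -0.73 -0.33]
```

Request:
{"api": "arm_command", "payload": {"steps": [[[0,0,0],[0.002,0,0.0],-1],[[0,0,0],[0.004,0,0],-1],[[0,0,0],[0.006,0,0],-1],[[0,0,0],[0.008,0,0],-1]]}}

```text
time: 3.42
eef_pos: [0.4766, 0.0802, 0.0704]
tcp_rot: [0.988, -0.156, -0.003, 0.0]
contact_force: [-7.5, -0.3, 4.2]
opening: 0.001
```

```bash
python3 look.py l2.png
```

```text
3.42 tool-frame pos [ 0.4284 -0.2236 -0.0704] F tool [-7.06  2.59 -4.19]
```

View pics/l2.png

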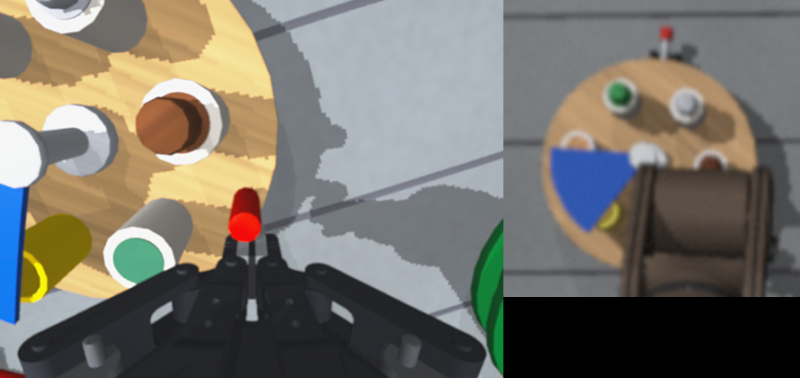

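Request:
{"api": "arm_command", "payload": {"steps": [[[0,0,0],[0.002,0,0.0],-1],[[0,0,0],[0.002,0,0.0],-1]]}}

```text
time: 3.78
eef_pos: [0.4776, 0.0797, 0.0699]
tcp_rot: [0.988, -0.156, -0.004, 0.001]
contact_force: [-4.8, 1.9, 3.3]
opening: 0.003
```

```bash
python3 look.py l3.png
```

```text
3.77 tool-frame pos [ 0.4296 -0.2234 -0.0699] F tool [-5.21 -0.28 -3.31]
```

View pics/l3.png

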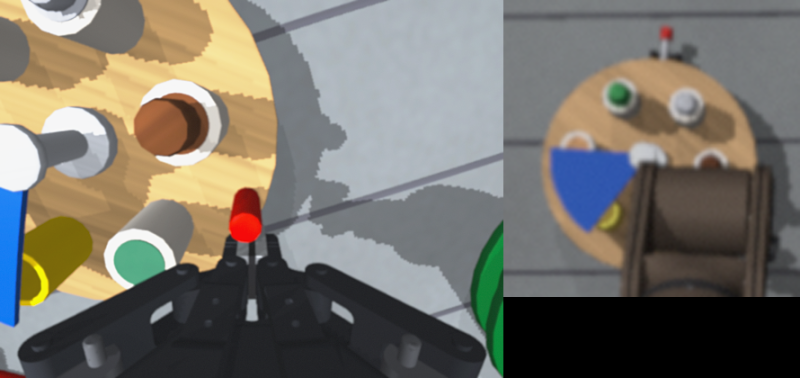

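Request:
{"api": "arm_command", "payload": {"steps": [[[0,0,0],[0.002,0,-0.0005],-1],[[0,0,0],[0.004,0,-0.0005],-1],[[0,0,0],[0.005,0,-0.0005],-1]]}}

```text
time: 4.25
eef_pos: [0.4797, 0.0781, 0.0697]
tcp_rot: [0.988, -0.156, -0.008, 0.002]
contact_force: [-9.0, -0.4, 4.7]
opening: 0.0
```

```bash
python3 look.py l4.png
```

```text
4.25 tool-frame pos [ 0.4321 -0.2225 -0.0697] F tool [-8.48  3.14 -4.57]
```

View pics/l4.png

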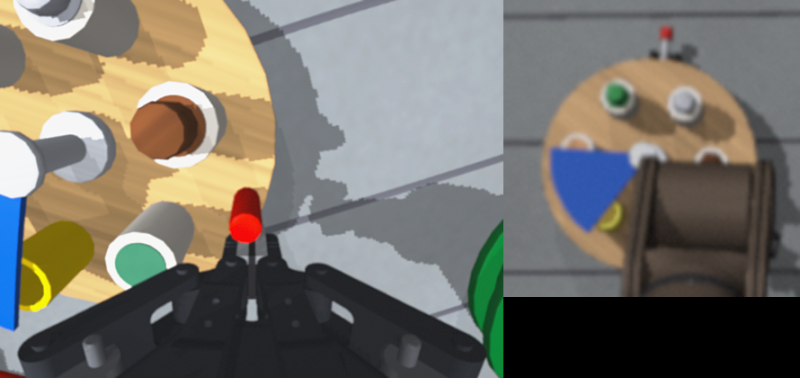

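Request:
{"api": "arm_command", "payload": {"steps": [[[0,0.008,0],[0.001,0,0],-1],[[0,0.008,0],[0.001,0,0],-1],[[0,0.008,0],[0.001,0,0],-1]]}}

```text
time: 4.72
eef_pos: [0.4805, 0.0777, 0.0693]
tcp_rot: [0.988, -0.156, -0.004, 0.002]
contact_force: [-5.1, 1.0, 1.8]
opening: 0.004
```

```bash
python3 look.py
```

```text
4.72 tool-frame pos [ 0.433  -0.2224 -0.0693] F tool [-5.21  0.66 -1.78]
```

Request:
{"api": "arm_command", "payload": {"steps": [[[0,0.004,0],[0.003,0,-0.0005],-1],[[0,0.004,0],[0.004,0,-0.0005],-1],[[0,0.004,0],[0.005,0,-0.0005],-1],[[0,0.004,0],[0.006,0,-0.0005],-1],[[0,0.004,0],[0.007,0,-0.0005],-1],[[0,0.004,0],[0.008,0,-0.0005],-1]]}}

```text
time: 5.48
eef_pos: [0.4853, 0.0747, 0.0689]
tcp_rot: [0.988, -0.155, -0.006, 0.004]
contact_force: [-11.7, -2.0, 6.3]
opening: 0.0
```

```bash
python3 look.py l5.png
```

```text
5.47 tool-frame pos [ 0.4384 -0.221  -0.0689] F tool [-10.54   5.53  -6.16]
```

View pics/l5.png

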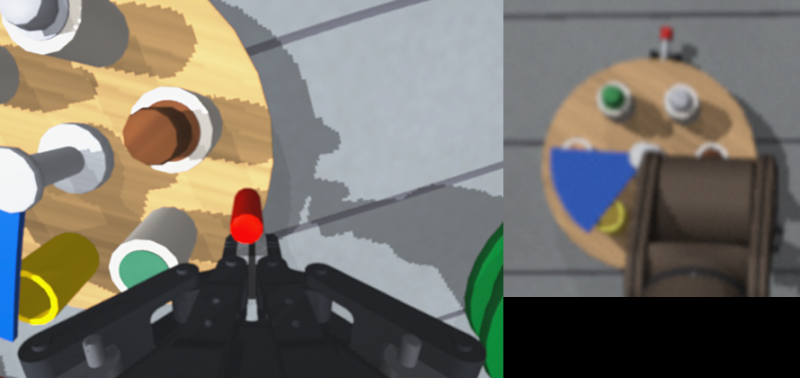

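```bash
python3 -c "
from h import *
c=read_camera('wrist');save('c1.png',crop(c['frame'],100,180,380,380,2.8))
c=read_camera('scene');save('c2.png',crop(c['frame'],235,165,395,325,3.7))"
```

```text
(no output)
```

View pics/c1.png

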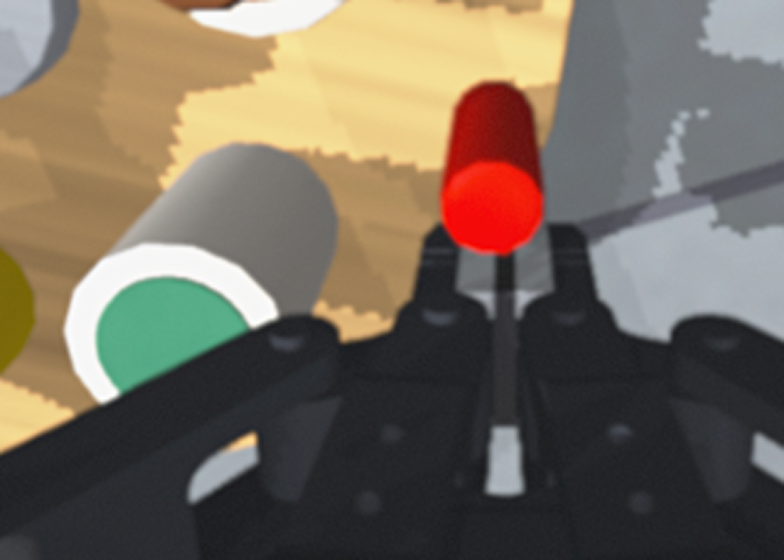

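View pics/c2.png

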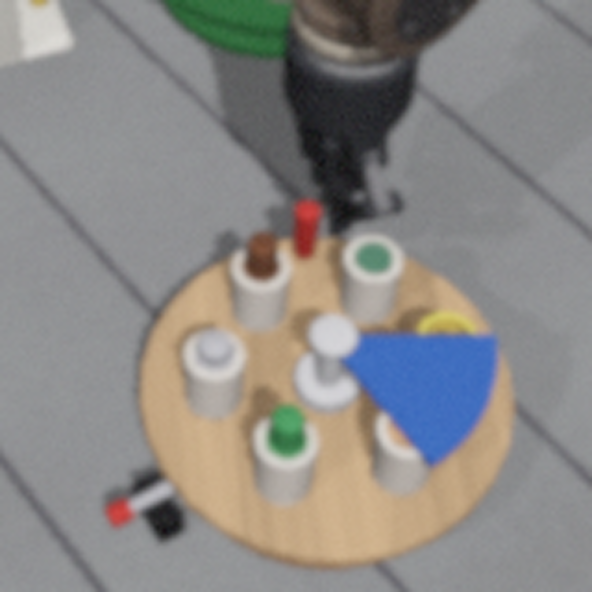

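Request:
{"api": "arm_command", "payload": {"steps": [[[0,0.006,0],[-0.005,0.0,0],-1],[[0,0.006,0],[-0.008,0,0],-1],[[0,0.006,0],[-0.008,0.001,-0.008],-1],[[0,0.006,0],[-0.008,0.001,-0.014],-1],[[0,0.006,0],[-0.008,0.001,-0.014],-1]]}}

```text
time: 6.3
eef_pos: [0.4802, 0.0764, 0.0841]
tcp_rot: [0.988, -0.156, 0.001, 0.003]
contact_force: [-0.5, -0.8, 0.2]
opening: 0.001
```

```bash
python3 look.py l6.png
```

```text
6.3 tool-frame pos [ 0.4331 -0.221  -0.0841] F tool [-0.18  0.95 -0.15]
```

View pics/l6.png

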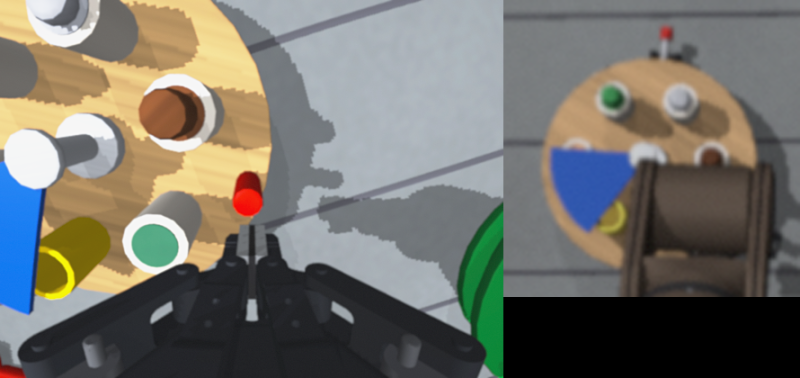

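Request:
{"api": "arm_command", "payload": {"steps": [[[0,0,0],[0.004,0.0,0],-1],[[0,0,0],[0.006,0,0],-1],[[0,0,0],[0.007,0,0],-1],[[0,0,0],[0.008,0,0],-1],[[0,0,0],[0.009,0,0],-1]]}}

```text
time: 7.02
eef_pos: [0.487, 0.0739, 0.0829]
tcp_rot: [0.988, -0.156, -0.001, 0.004]
contact_force: [-4.0, 1.8, 2.7]
opening: -0.001
```

```bash
python3 look.py l7.png
```

```text
7.03 tool-frame pos [ 0.4403 -0.2208 -0.0829] F tool [-4.39 -0.43 -2.74]
```

View pics/l7.png

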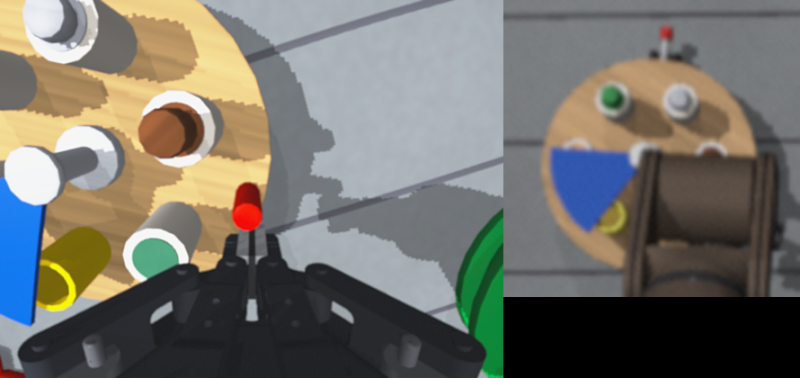

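Request:
{"api": "arm_command", "payload": {"steps": [[[0,0,0],[0.001,0.0,-0.0005],-1],[[0,0,0],[0.002,0,-0.0005],-1],[[0,0,0],[0.003,0,-0.0005],-1],[[0,0,0],[0.004,0,-0.0005],-1]]}}

```text
time: 7.62
eef_pos: [0.4896, 0.0721, 0.083]
tcp_rot: [0.988, -0.155, -0.003, 0.004]
contact_force: [-7.4, -0.9, 3.3]
opening: 0.003
```

```bash
python3 look.py
```

```text
7.62 tool-frame pos [ 0.4434 -0.2199 -0.083 ] F tool [-6.82  3.21 -3.23]
```

Request:
{"api": "arm_command", "payload": {"steps": [[[0,0.002,0],[0.0015,0.0003,-0.0005],-1],[[0,0.002,0],[0.0025,0.0004,-0.0005],-1],[[0,0.002,0],[0.0035,0.0005,-0.0005],-1],[[0,0.002,0],[0.0045,0.0006,-0.0005],-1]]}}

```text
time: 8.12
eef_pos: [0.4926, 0.0701, 0.083]
tcp_rot: [0.988, -0.155, -0.004, 0.005]
contact_force: [-6.8, -0.4, 1.9]
opening: 0.001
```

```bash
python3 look.py l8.png
```

```text
8.12 tool-frame pos [ 0.4468 -0.2189 -0.083 ] F tool [-6.36  2.51 -1.8 ]
```

View pics/l8.png

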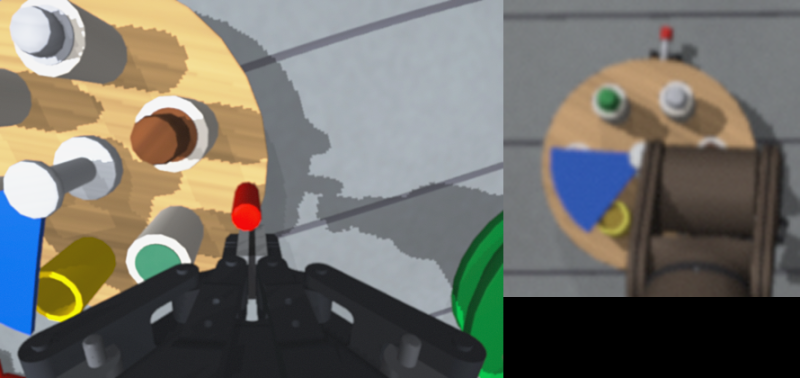

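Request:
{"api": "arm_command", "payload": {"steps": [[[0,0.003,0],[0.0015,0.0003,-0.0005],-1],[[0,0.003,0],[0.0025,0.0004,-0.0005],-1],[[0,0.003,0],[0.0035,0.0005,-0.0005],-1],[[0,0.003,0],[0.0045,0.0006,-0.0005],-1]]}}

```text
time: 8.72
eef_pos: [0.496, 0.068, 0.083]
tcp_rot: [0.988, -0.155, -0.003, 0.006]
contact_force: [-4.7, -1.3, 1.2]
opening: -0.003
```

```bash
python3 look.py
```

```text
8.72 tool-frame pos [ 0.4507 -0.2179 -0.083 ] F tool [-4.06  2.71 -1.1 ]
```

Request:
{"api": "arm_command", "payload": {"steps": [[[0,0.003,0],[0.0015,0.0003,-0.0005],-1],[[0,0.003,0],[0.0025,0.0004,-0.0005],-1],[[0,0.003,0],[0.0035,0.0005,-0.0005],-1],[[0,0.003,0],[0.004,0.0006,-0.0005],-1]]}}

```text
time: 9.22
eef_pos: [0.4995, 0.066, 0.0832]
tcp_rot: [0.988, -0.155, -0.002, 0.006]
contact_force: [-3.1, -1.0, -2.4]
opening: 0.001
```

```bash
python3 look.py l9.png
```

```text
9.22 tool-frame pos [ 0.4546 -0.2172 -0.0832] F tool [-2.65  1.91  2.39]
```

View pics/l9.png

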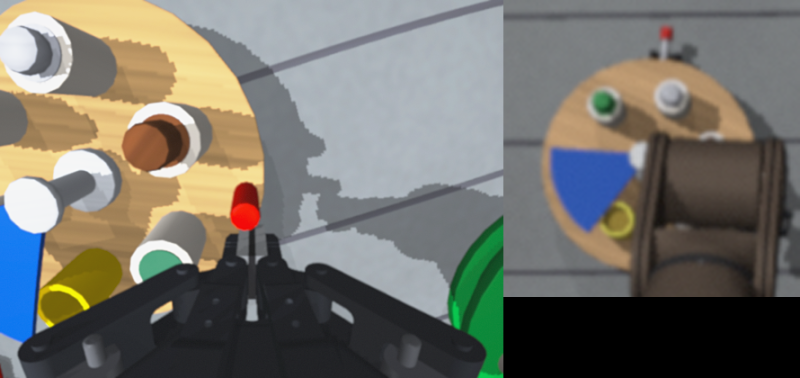

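Request:
{"api": "arm_command", "payload": {"steps": [[[0,0.001,0],[0.0015,-0.0003,0.0003],-1],[[0,0.001,0],[0.0025,-0.0003,0.0003],-1],[[0,0.001,0],[0.0035,-0.0003,0.0003],-1],[[0,0.001,0],[0.004,-0.0003,0.0003],-1]]}}

```text
time: 9.82
eef_pos: [0.5041, 0.065, 0.0833]
tcp_rot: [0.988, -0.155, -0.001, 0.006]
contact_force: [-3.7, -1.2, -0.8]
opening: 0.003
```

```bash
python3 look.py
```

```text
9.82 tool-frame pos [ 0.4594 -0.2176 -0.0833] F tool [-3.17  2.24  0.86]
```

Request:
{"api": "arm_command", "payload": {"steps": [[[0,0.001,0],[0.0015,-0.0003,0.0],-1],[[0,0.001,0],[0.0025,-0.0003,0.0],-1],[[0,0.001,0],[0.0035,-0.0003,0.0],-1],[[0,0.001,0],[0.004,-0.0003,0.0],-1]]}}

```text
time: 10.32
eef_pos: [0.5079, 0.0642, 0.0833]
tcp_rot: [0.988, -0.155, -0.0, 0.006]
contact_force: [-5.1, -1.0, -0.2]
opening: -0.006
```

```bash
python3 look.py l10.png
```

```text
10.32 tool-frame pos [ 0.4633 -0.218  -0.0833] F tool [-4.53  2.5   0.19]
```

View pics/l10.png

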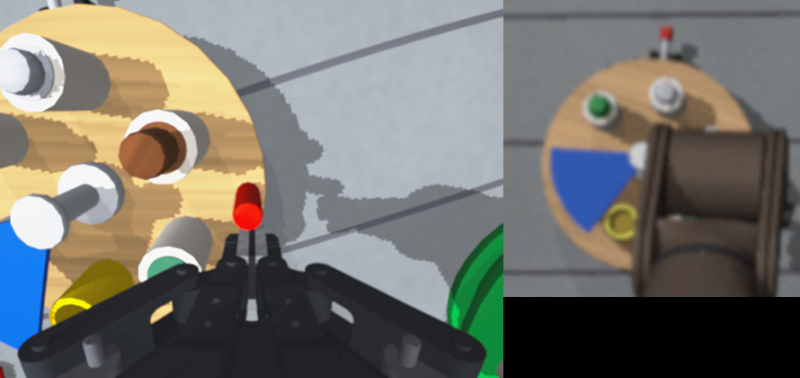

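Request:
{"api": "arm_command", "payload": {"steps": [[[0,0.001,0],[0.0015,-0.0003,0.0],-1],[[0,0.001,0],[0.0025,-0.0003,0.0],-1],[[0,0.001,0],[0.0035,-0.0003,0.0],-1]]}}

```text
time: 10.8
eef_pos: [0.5105, 0.0634, 0.0831]
tcp_rot: [0.988, -0.155, -0.001, 0.006]
contact_force: [-7.5, -1.6, 1.7]
opening: -0.003
```

```bash
python3 look.py
```

```text
10.8 tool-frame pos [ 0.466  -0.218  -0.0831] F tool [-6.62  3.83 -1.61]
```

Request:
{"api": "arm_command", "payload": {"steps": [[[0,0.001,0],[0.0015,-0.0003,0.0],-1],[[0,0.001,0],[0.0025,-0.0003,0.0],-1],[[0,0.001,0],[0.0035,-0.0003,0.0],-1]]}}

```text
time: 11.18
eef_pos: [0.5128, 0.0626, 0.0831]
tcp_rot: [0.988, -0.155, -0.002, 0.007]
contact_force: [-7.7, -0.2, 2.0]
opening: -0.003
```

```bash
python3 look.py l11.png
```

```text
11.18 tool-frame pos [ 0.4684 -0.218  -0.0831] F tool [-7.29  2.57 -1.94]
```

View pics/l11.png

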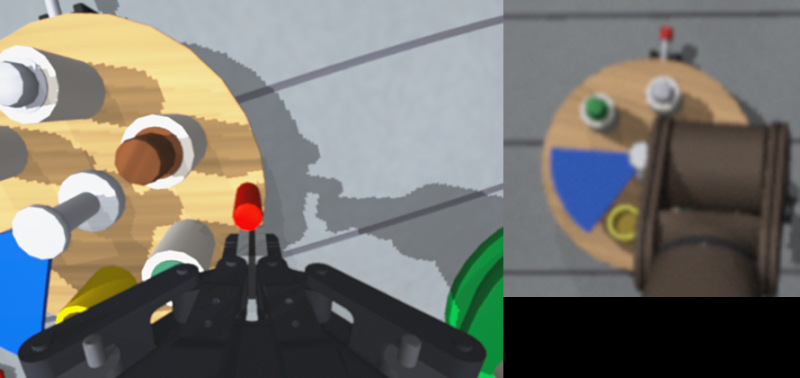

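Request:
{"api": "arm_command", "payload": {"steps": [[[0,0.001,0],[0.0015,-0.0003,0.0],-1],[[0,0.001,0],[0.0025,-0.0003,0.0],-1],[[0,0.001,0],[0.0035,-0.0003,0.0],-1]]}}

```text
time: 11.65
eef_pos: [0.5171, 0.0618, 0.0832]
tcp_rot: [0.988, -0.155, -0.001, 0.007]
contact_force: [-2.8, -2.1, -1.9]
opening: 0.001
```

```bash
python3 look.py
```

```text
11.65 tool-frame pos [ 0.4727 -0.2185 -0.0832] F tool [-1.97  2.83  1.95]
```

Request:
{"api": "arm_command", "payload": {"steps": [[[0,0.001,0],[0.0015,-0.0003,0.0],-1],[[0,0.001,0],[0.0025,-0.0003,0.0],-1],[[0,0.001,0],[0.003,-0.0003,0.0],-1]]}}

```text
time: 12.02
eef_pos: [0.5216, 0.0612, 0.0841]
tcp_rot: [0.988, -0.155, 0.002, 0.006]
contact_force: [0.7, 0.9, -0.6]
opening: 0.003
```

```bash
python3 look.py l12.png
```

```text
12.03 tool-frame pos [ 0.4771 -0.2193 -0.0841] F tool [ 0.36 -1.04  0.58]
```

View pics/l12.png

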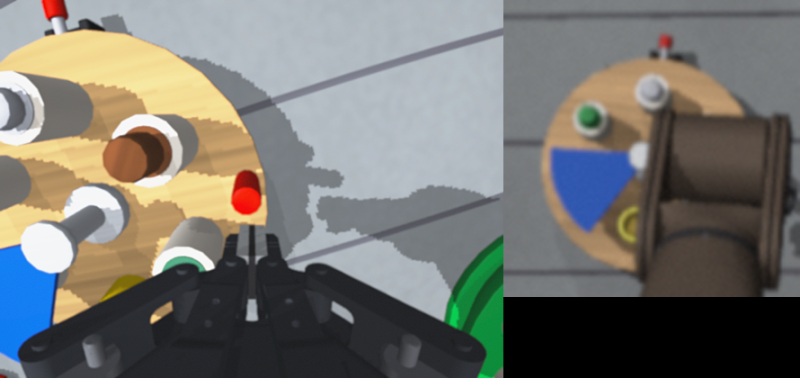

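Request:
{"api": "arm_command", "payload": {"steps": [[[0,0,0],[0.001,0,0.0],-1],[[0,0,0],[0.002,0,0.0],-1],[[0,0,0],[0.003,0,0.0],-1],[[0,0,0],[0.004,0,0.0],-1]]}}

```text
time: 12.62
eef_pos: [0.5249, 0.0599, 0.0838]
tcp_rot: [0.988, -0.155, 0.001, 0.006]
contact_force: [0.3, 0.1, 0.8]
opening: 0.0
```

```bash
python3 look.py
```

```text
12.62 tool-frame pos [ 0.4807 -0.2191 -0.0838] F tool [ 0.27 -0.17 -0.77]
```

Request:
{"api": "arm_command", "payload": {"steps": [[[0,0,0],[0.001,0,0.0],-1],[[0,0,0],[0.002,0,0.0],-1],[[0,0,0],[0.002,0,0.0],-1]]}}

```text
time: 13.0
eef_pos: [0.5269, 0.0592, 0.0838]
tcp_rot: [0.988, -0.155, 0.001, 0.006]
contact_force: [-0.2, -0.0, -0.4]
opening: 0.003
```

```bash
python3 look.py
```

```text
13.0 tool-frame pos [ 0.4828 -0.2192 -0.0838] F tool [-0.14  0.06  0.44]
```

Request:
{"api": "arm_command", "payload": {"steps": [[[0,0,0],[0.001,0,0.0],-1],[[0,0,0],[0.002,0,0.0],-1],[[0,0,0],[0.002,0,0.0],-1]]}}

```text
time: 13.38
eef_pos: [0.5287, 0.0587, 0.0838]
tcp_rot: [0.988, -0.155, 0.001, 0.006]
contact_force: [-0.1, 0.0, 0.5]
opening: 0.003
```

```bash
python3 look.py l13.png
```

```text
13.38 tool-frame pos [ 0.4847 -0.2192 -0.0838] F tool [-0.09  0.02 -0.49]
```

View pics/l13.png

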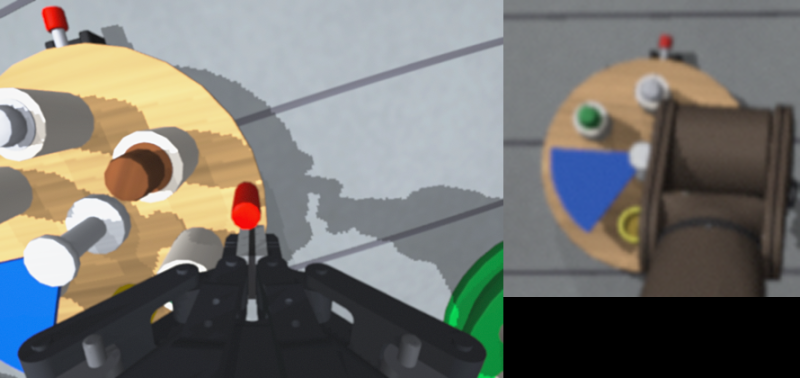

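Request:
{"api": "arm_command", "payload": {"steps": [[[0,0,0],[0.001,0,0.0],-1],[[0,0,0],[0.002,0,0.0],-1],[[0,0,0],[0.002,0,0.0],-1]]}}

```text
time: 13.85
eef_pos: [0.5291, 0.0586, 0.0837]
tcp_rot: [0.988, -0.155, -0.001, 0.006]
contact_force: [-6.0, 1.6, 4.7]
opening: -0.001
```

```bash
python3 look.py
```

```text
13.85 tool-frame pos [ 0.4851 -0.2192 -0.0837] F tool [-6.2   0.36 -4.7 ]
```

Request:
{"api": "arm_command", "payload": {"steps": [[[0,0,0],[0.002,0,-0.0003],-1],[[0,0,0],[0.002,0,-0.0003],-1],[[0,0,0],[0.002,0,-0.0003],-1],[[0,0,0],[0.002,0,-0.0003],-1]]}}

```text
time: 14.35
eef_pos: [0.5292, 0.0585, 0.0838]
tcp_rot: [0.988, -0.155, -0.004, 0.006]
contact_force: [-6.6, 2.2, 4.4]
opening: 0.002
```

```bash
python3 look.py l14.png
```

```text
14.35 tool-frame pos [ 0.4852 -0.2192 -0.0838] F tool [-6.95  0.01 -4.35]
```

View pics/l14.png

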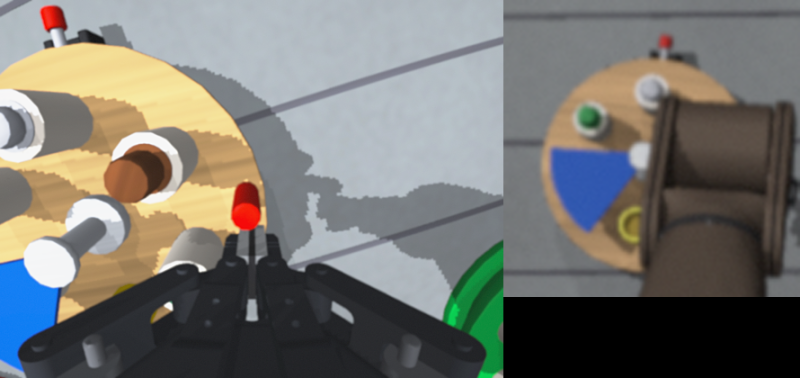

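Request:
{"api": "arm_command", "payload": {"steps": [[[0,0,0],[-0.01,0.002,0],-1],[[0,0,0],[-0.02,0.003,0],-1],[[0,0,0],[-0.02,0.003,0],-1],[[0,0,0],[-0.02,0.003,-0.05],-1],[[0,0,0],[-0.02,0.003,-0.11],-1],[[0,0,0],[-0.02,0.003,-0.14],-1]]}}

```text
time: 15.2
eef_pos: [0.5125, 0.0632, 0.2283]
tcp_rot: [0.988, -0.155, -0.001, 0.006]
contact_force: [0.8, -0.4, 0.1]
opening: 0.003
```

```bash
python3 -c "
from h import *
s=get_state();print(s['eef_pos'],s['contact_force'])
delta([.45,-.255,.23],-18)"
```

```text
[0.512457   0.06317881 0.22828446] [ 0.79777697 -0.40958671  0.06080661]
turn [ 0.0121 -0.0008  0.0031] shift [0.0379 0.322  0.0022]
```

Request:
{"api": "arm_command", "payload": {"steps": [[[0.012,0,0.003],[0.038,0.322,0],1],[[0.012,0,0.003],[0.038,0.322,0],1],[[0.012,0,0.003],[0.038,0.322,0],1],[[0.012,0,0.003],[0.038,0.322,0],1],[[0.012,0,0.003],[0.038,0.322,0],1],[[0.012,0,0.003],[0.038,0.322,0],1],[[0.012,0,0.003],[0.038,0.322,0],1],[[0.012,0,0.003],[0.038,0.322,0],1]]}}

```text
time: 16.2
eef_pos: [0.4503, -0.2536, 0.232]
tcp_rot: [0.988, -0.156, 0.0, -0.0]
contact_force: [-0.8, 0.2, -0.2]
opening: 1.002
```

```bash
python3 -c "
from h import *
import pickle
s=get_state();c=read_camera('wrist');save('w2.png',c['frame']);pickle.dump((c,s),open('w2.pkl','wb'))
t=read_camera('top');save('t3.png',crop(t['frame'],170,140,280,250,5));pickle.dump((t,s),open('t3.pkl','wb'))
sc=read_camera('scene');save('s3.png',crop(sc['frame'],255,205,395,325,5));pickle.dump((sc,s),open('s3.pkl','wb'))
print(s['eef_pos'],proj(c,[.488,-.267,.102],s))"
```

```text
[ 0.45034861 -0.25359531  0.23195874] [281.34544962 158.10563249]
```

View pics/w2.png

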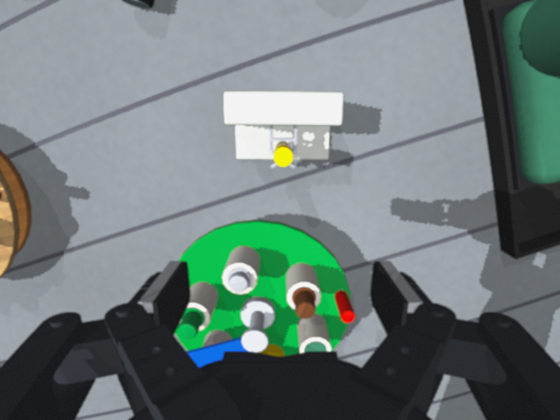

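View pics/t3.png

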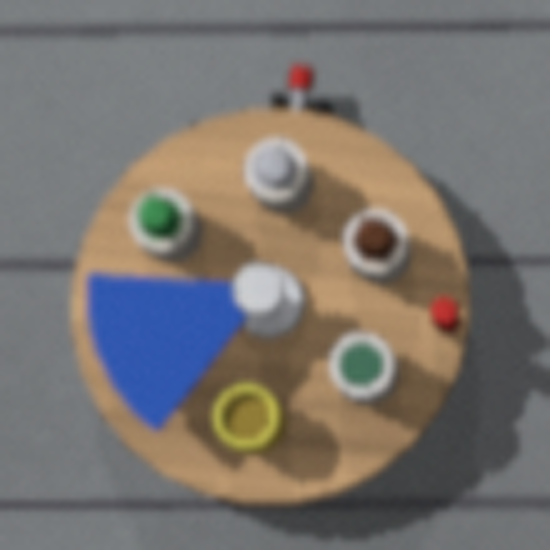

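View pics/s3.png

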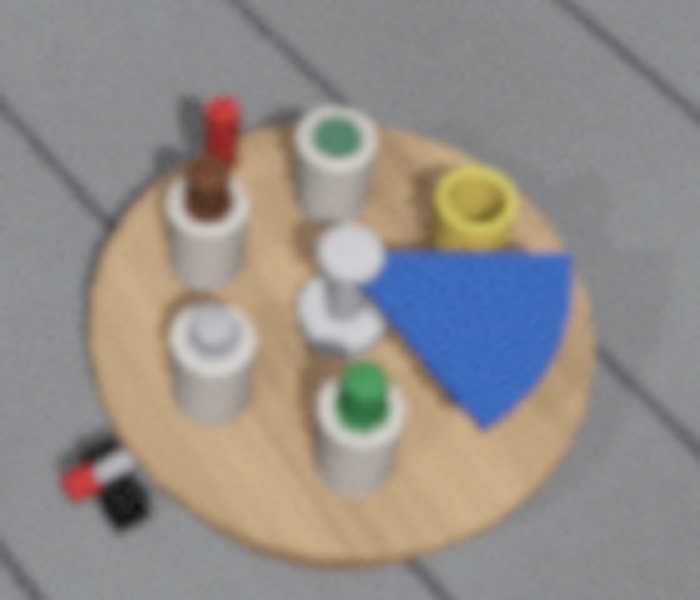

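Run:
```python
from h import *
import pickle
o=lambda p,x0,y0,k:np.array([(p[0]+.5)/k-.5+x0,(p[1]+.5)/k-.5+y0])
t,_=pickle.load(open("t3.pkl","rb"));sc,_=pickle.load(open("s3.pkl","rb"));w,s=pickle.load(open("w2.pkl","rb"))
a=atz(t,o((247,417),170,140,5),.097);b=atz(sc,o((475,203),255,205,5),.097)
k=atz(t,o((445,313),170,140,5),.097)
for p in(a,b,k):
    d=p[:2]-[.558,.156];print(p,np.hypot(*d),np.degrees(np.arctan2(d[1],d[0])))
print(atz(w,(283,155),.102,s))
save("w2c.png",crop(w["frame"],220,80,350,180,6))
```

```text
[0.48949011 0.16188986 0.097     ] 0.06876260400706134 175.08630766953115
[0.49351213 0.16481463 0.097     ] 0.065087499095494 172.2166620264065
[0.54532716 0.05514601 0.097     ] 0.10164707700768308 -97.1619844776332
[ 0.49012582 -0.26920279  0.102     ]
```

View pics/w2c.png

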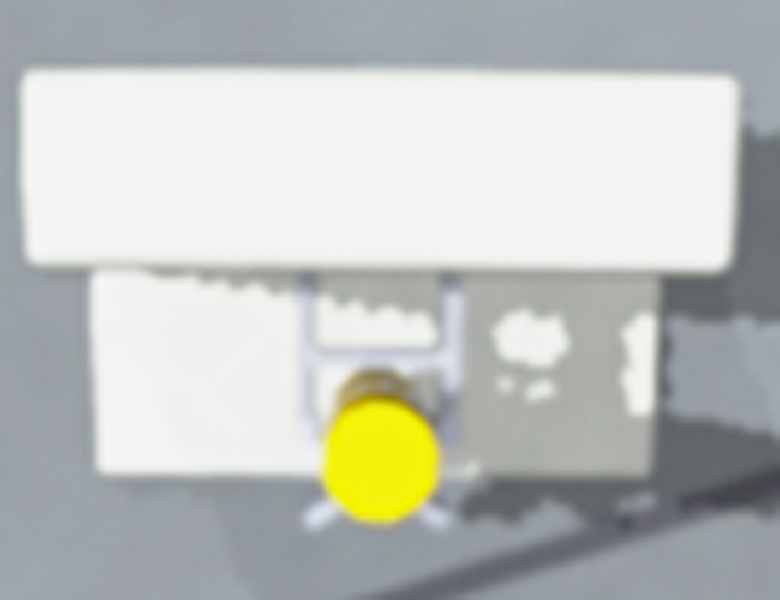

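```bash
python3 -c "
from h import *
delta([.489,-.2682,.068],-18)"
```

```text
turn [-0.0001 -0.0007  0.0023] shift [0.041  0.0021 0.1642]
```

Request:
{"api": "arm_command", "payload": {"steps": [[[0,0,0.002],[0.041,0.002,0.0],1],[[0,0,0.002],[0.041,0.002,0.03],1],[[0,0,0.002],[0.041,0.002,0.08],1],[[0,0,0.002],[0.041,0.002,0.12],1],[[0,0,0.002],[0.041,0.002,0.15],1],[[0,0,0.002],[0.041,0.002,0.164],1],[[0,0,0.002],[0.041,0.002,0.164],1]]}}

```text
time: 17.23
eef_pos: [0.4889, -0.2673, 0.0676]
tcp_rot: [0.988, -0.156, -0.0, -0.0]
contact_force: [-0.4, 0.4, 0.0]
opening: 1.0
```

```bash
python3 -c "
from h import *
s=get_state();c=read_camera('wrist');save('w3.png',c['frame']);print(s['eef_pos'],s['contact_force'],s['tcp_rot'])
print(proj(c,[.489,-.268,.102],s)); print(proj(c,list(s['eef_pos'][:2])+[.102],s))"
```

```text
[ 0.48889321 -0.26727695  0.0675942 ] [-0.41080218  0.43284606  0.02534756] [ 9.87778882e-01 -1.55860867e-01 -3.06897633e-04 -4.19050653e-04]
[282.01556375 304.42645062]
[280.38307086 305.12550183]
```

View pics/w3.png

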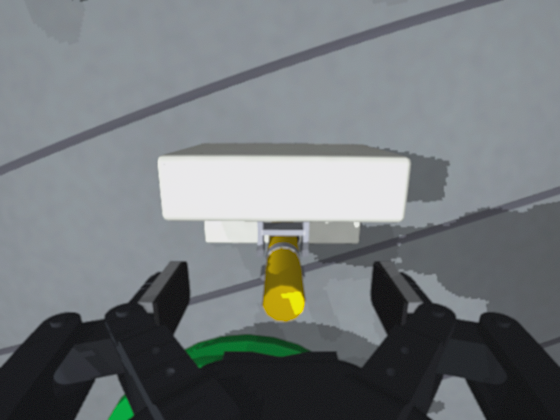

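Request:
{"api": "arm_command", "payload": {"steps": [[[0,0,0],[0,0.0015,0.0],0],[[0,0,0],[0,0.0015,0.0],-1],[[0,0,0],[0,0.0015,0.0],-1],[[0,0,0],[0,0.0015,0.0],-1],[[0,0,0],[0,0.0015,0.0],-1],[[0,0,0],[0,0.0015,0.0],-1]], "force": 30}}

```text
time: 18.02
eef_pos: [0.4894, -0.2696, 0.0693]
tcp_rot: [0.988, -0.156, 0.001, 0.0]
contact_force: [1.1, 0.0, 3.6]
opening: 0.202
```

```bash
python3 -c "
from h import *
s=get_state();c=read_camera('wrist');save('w4.png',c['frame']);print(s['eef_pos'],s['contact_force'],s['opening'])"
```

```text
[ 0.48943955 -0.26958107  0.06931212] [1.10050729 0.02149087 3.57971519] 0.20163303705265143
```

View pics/w4.png

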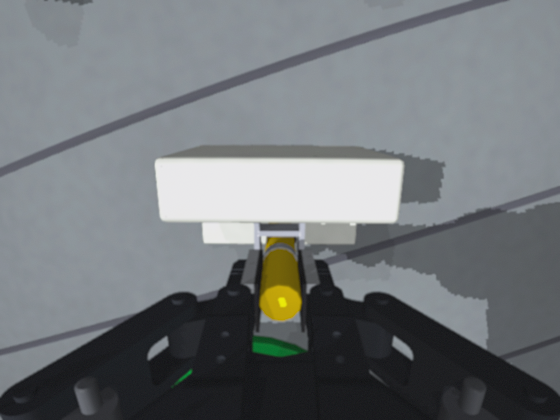

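Request:
{"api": "arm_command", "payload": {"steps": [[[0,0,0],[0,0,-0.02],-1],[[0,0,0],[0,0,-0.05],-1],[[0,0,0],[0,0,-0.09],-1],[[0,0,0],[0,0,-0.13],-1],[[0,0,0],[0,0,-0.16],-1],[[0,0,0],[0,0,-0.16],-1],[[0,0,0],[0,0,-0.16],-1]]}}

```text
time: 18.95
eef_pos: [0.4883, -0.2688, 0.2272]
tcp_rot: [0.988, -0.156, -0.0, -0.0]
contact_force: [-0.5, 0.3, -1.4]
opening: 0.201
```

```bash
python3 -c "
from h import *
s=get_state();c=read_camera('wrist');save('w5.png',c['frame']);print(s['eef_pos'],s['contact_force'],s['opening'])
c=read_camera('scene');save('s5.png',c['frame'])
delta([.4915,.163,.228],-18)"
```

```text
[ 0.48833345 -0.26884617  0.22723228] [-0.45941647  0.26004981 -1.36529407] 0.20066130856220282
turn [-0.0012  0.0019  0.0009] shift [-0.1298 -0.4117 -0.0006]
```

View pics/w5.png

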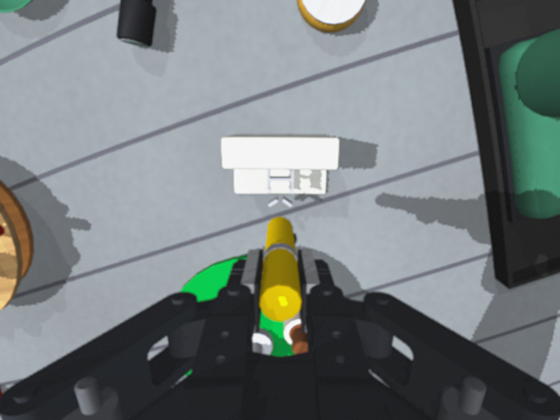

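View pics/s5.png

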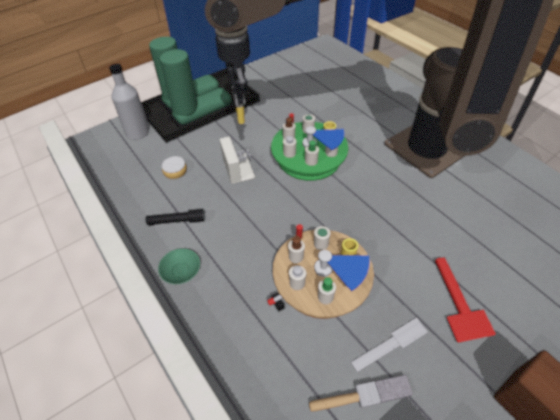

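Request:
{"api": "arm_command", "payload": {"steps": [[[0,0,0],[-0.13,-0.411,0],-1],[[0,0,0],[-0.13,-0.411,0],-1],[[0,0,0],[-0.13,-0.411,0],-1],[[0,0,0],[-0.13,-0.411,0],-1],[[0,0,0],[-0.13,-0.411,0],-1],[[0,0,0],[-0.13,-0.411,0],-1],[[0,0,0],[-0.13,-0.411,0],-1],[[0,0,0],[-0.13,-0.411,0],-1],[[0,0,0],[-0.13,-0.411,0],-1],[[0,0,0],[-0.13,-0.411,0],-1]]}}

```text
time: 20.3
eef_pos: [0.491, 0.1611, 0.2267]
tcp_rot: [0.988, -0.157, -0.001, -0.0]
contact_force: [0.4, -0.5, -0.3]
opening: 0.196
```

```bash
cat > pl.py <<'E'
import sys
from h import *
n=sys.argv[1]
s=get_state();c=read_camera('wrist');print(s['time'],s['eef_pos'],s['tcp_rot'],s['contact_force'],s['opening'])
x=list(s['eef_pos'][:2]);z=s['eef_pos'][2]
print("top,foot proj",proj(c,x+[z+.034],s),proj(c,x+[z-.062],s),"pocket rim",proj(c,[.4903,.1625,.097],s))
save('w'+n+'.png',c['frame'])
sc=read_camera('scene');P=proj(sc,x+[z-.062]);print("scene foot",P,"pocket rim",proj(sc,[.4903,.1625,.097]))
save('s'+n+'.png',crop(sc['frame'],275,165,415,305,4.2))
E
python3 pl.py 6
```

```text
20.3 [0.49101466 0.16107447 0.22665019] [ 9.87604562e-01 -1.56955364e-01 -1.43207140e-03 -4.37808342e-04] [ 0.35187101 -0.47132961 -0.31230925] 0.19594964558825734
top,foot proj [280.4099161  304.71690104] [280.09699403 226.42328694] pocket rim [278.75184072 203.10555872]
scene foot [353.21975676 224.59608464] pocket rim [349.95462802 243.76934564]
```

View pics/w6.png

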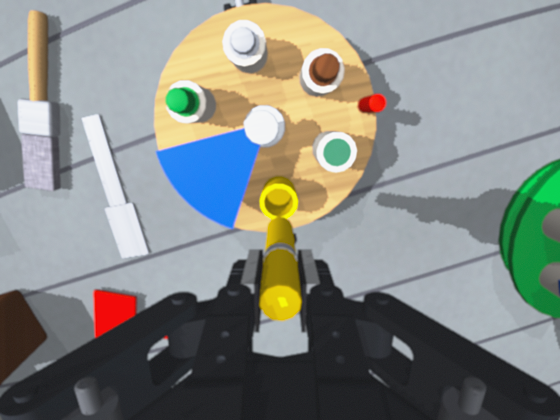

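View pics/s6.png

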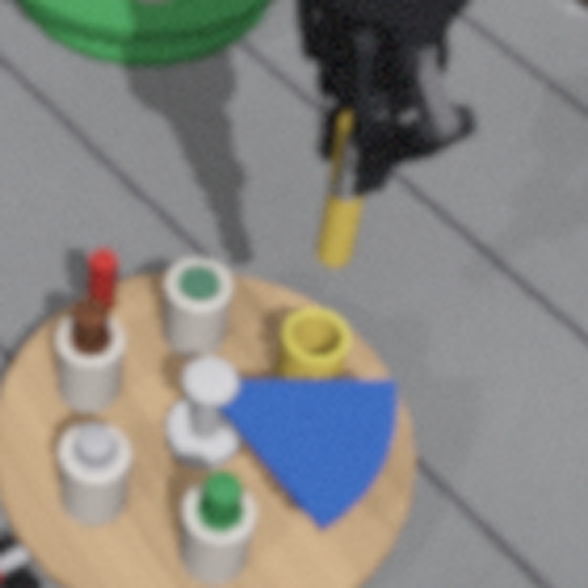

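```bash
python3 -c "
from h import *
delta([.4915,.1622,.168],-18)"
```

```text
turn [-0.0009  0.0023 -0.0013] shift [ 0.     -0.0011  0.0591]
```

Request:
{"api": "arm_command", "payload": {"steps": [[[-0.001,0.002,-0.001],[0,-0.001,0.03],-1],[[-0.001,0.002,-0.001],[0,-0.001,0.058],-1],[[-0.001,0.002,-0.001],[0,-0.001,0.058],-1],[[-0.001,0.002,-0.001],[0,-0.001,0.058],-1]]}}

```text
time: 20.9
eef_pos: [0.4923, 0.1616, 0.1703]
tcp_rot: [0.988, -0.157, 0.001, -0.0]
contact_force: [-0.1, -0.5, -0.2]
opening: 0.198
```

```bash
python3 pl.py 7
```

```text
20.9 [0.49227095 0.1616415  0.17031009] [ 9.87572978e-01 -1.57159507e-01  6.74326009e-04 -2.16351526e-04] [-0.11448044 -0.46343907 -0.23540879] 0.19750127134148823
top,foot proj [280.38997915 304.40924436] [280.11608057 226.77854446] pocket rim [279.82117451 224.51925699]
scene foot [349.65197823 240.96312419] pocket rim [349.95462802 243.76934564]
```

View pics/w7.png

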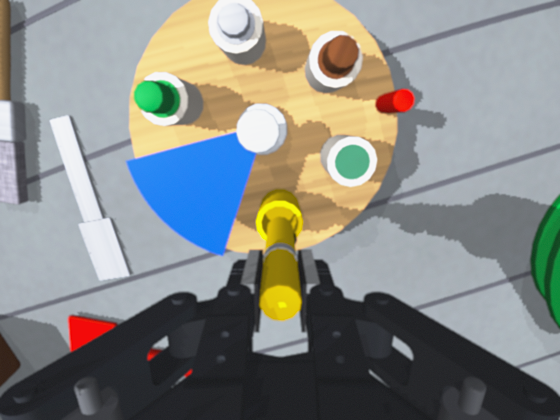

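View pics/s7.png

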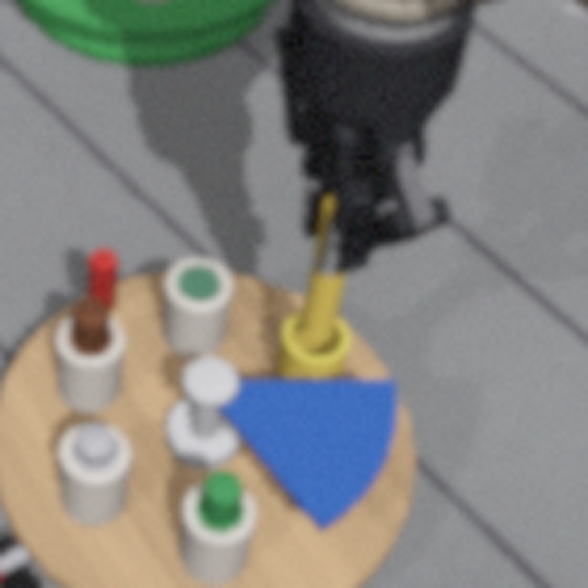

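```bash
python3 -c "
from h import *
c=read_camera('wrist');save('w8.png',crop(c['frame'],220,170,340,330,3.7))
c=read_camera('scene');save('s8.png',crop(c['frame'],325,205,375,265,10))"
```

```text
(no output)
```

View pics/w8.png

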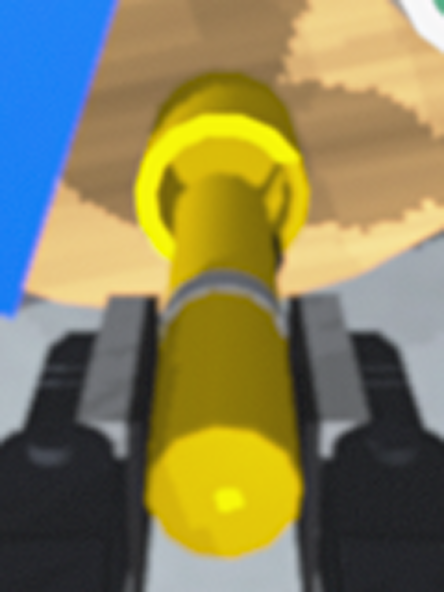

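View pics/s8.png

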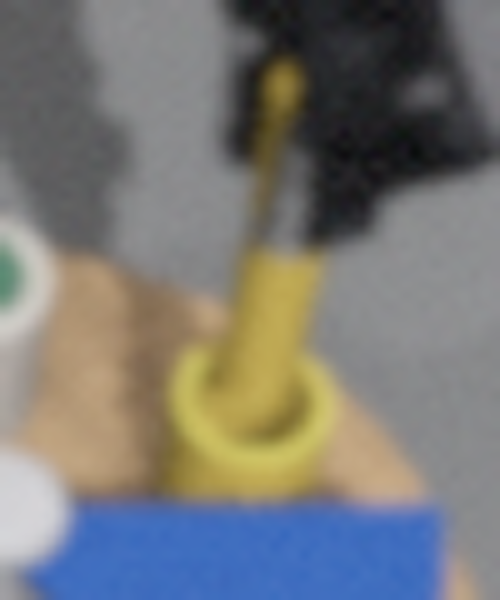

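```bash
python3 -c "
from h import *
s=get_state();c=read_camera('wrist');p=s['eef_pos'];x=np.array([.951,-.309,0])
for z in(-.062,-.066,-.07):print(z,proj(c,p+x*.009+[0,0,z],s))
a=np.array([.4915,.1622,.097])
print('rim outer far',proj(c,a+x*.0175,s),'inner far',proj(c,a+x*.0135,s))
sc=read_camera('scene')
for z in(-.062,-.066,-.07):print(z,proj(sc,p+[0,0,z]))
for d in (0,.005):print('tilt 5mm x',proj(sc,p+x*d+[0,0,-.062]))
"
```

```text
-0.062 [280.14272025 214.50962777]
-0.066 [280.13803625 212.87511354]
-0.07 [280.13351406 211.29736898]
rim outer far [280.37565761 199.62036586] inner far [280.37871537 204.99167482]
-0.062 [349.80804022 241.03769748]
-0.066 [349.5840119  242.10616275]
-0.07 [349.36147547 243.16701473]
tilt 5mm x [349.80804022 241.03769748]
tilt 5mm x [347.70323537 241.66786086]
```

Request:
{"api": "arm_command", "payload": {"steps": [[[0,0,0],[-0.0005,0,0.01],-1],[[0,0,0],[-0.0005,0,0.02],-1],[[0,0,0],[-0.0005,0,0.025],-1],[[0,0,0],[-0.0005,0,0.025],-1]]}}

```text
time: 21.7
eef_pos: [0.491, 0.1623, 0.1441]
tcp_rot: [0.988, -0.157, -0.0, 0.0]
contact_force: [-0.4, 0.1, -0.2]
opening: 0.204
```

```bash
python3 pl.py 9;  python3 -c "
from h import *
c=read_camera('wrist');save('w9c.png',crop(c['frame'],220,170,340,330,3.7))"
```

```text
21.7 [0.49095122 0.16227758 0.14408003] [ 9.87661778e-01 -1.56601918e-01 -2.22215654e-04  4.11987523e-05] [-0.40304865  0.08146509 -0.24655344] 0.20420459371693153
top,foot proj [280.45666595 304.5321094 ] [280.04607738 226.63650755] pocket rim [280.07038043 235.11002168]
scene foot [348.84819884 247.71965152] pocket rim [349.95462802 243.76934564]
```

View pics/w9c.png

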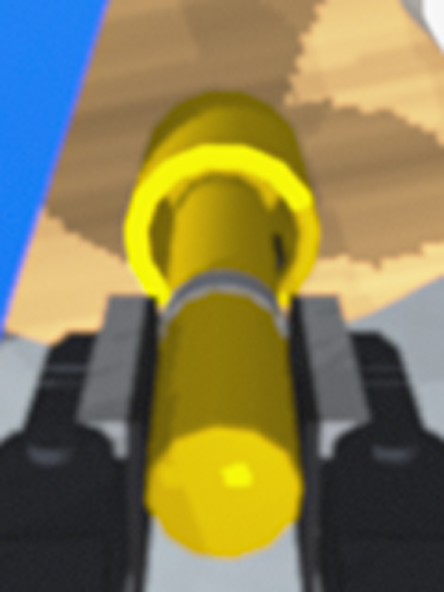

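View pics/s9.png

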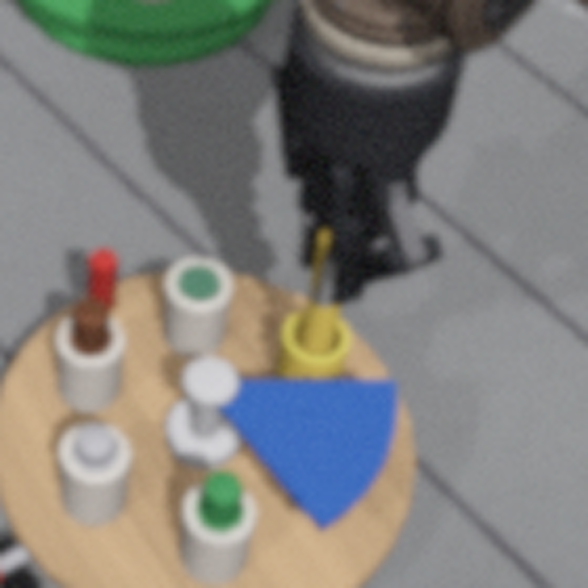

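Request:
{"api": "arm_command", "payload": {"steps": [[[0,0,0],[0,0,0.008],-1],[[0,0,0],[0,0,0.015],-1],[[0,0,0],[0,0,0.02],-1],[[0,0,0],[0,0,0.022],-1],[[0,0,0],[0,0,0.022],-1]]}}

```text
time: 22.48
eef_pos: [0.4917, 0.1624, 0.1231]
tcp_rot: [0.988, -0.157, 0.001, -0.0]
contact_force: [-0.5, 0.5, -0.8]
opening: 0.204
```

```bash
python3 pl.py 10
```

```text
22.475 [0.49169987 0.16236898 0.12310245] [ 9.87659147e-01 -1.56616827e-01  7.25508648e-04 -2.30704504e-04] [-0.51356131  0.52644739 -0.80222843] 0.2037280850225062
top,foot proj [280.38564461 304.40254292] [280.11967292 226.78679358] pocket rim [280.71240843 248.8614829 ]
scene foot [347.51418056 253.18534119] pocket rim [349.95462802 243.76934564]
```

Another 3 mm, then a slow release.

Request:
{"api": "arm_command", "payload": {"steps": [[[0,0,0],[0,0,0.0015],-1],[[0,0,0],[0,0,0.003],-1],[[0,0,0],[0,0,0.003],-1]]}}

```text
time: 22.95
eef_pos: [0.4918, 0.1624, 0.1203]
tcp_rot: [0.988, -0.157, 0.001, -0.0]
contact_force: [0.8, 0.8, -0.0]
opening: 0.2
```

```bash
python3 look.py
```

```text
22.95 tool-frame pos [ 0.4176 -0.3064 -0.1203] F tool [ 0.48 -1.03  0.  ]
```

Request:
{"api": "arm_command", "payload": {"steps": [[[0,0,0],[0,0,0],-0.4],[[0,0,0],[0,0,0],-0.2],[[0,0,0],[0,0,0],0.1],[[0,0,0],[0,0,0],0.1],[[0,0,0],[0,0,0],0.1]]}}

```text
time: 23.58
eef_pos: [0.4919, 0.1624, 0.1203]
tcp_rot: [0.988, -0.157, 0.001, -0.0]
contact_force: [-0.0, -0.1, -0.9]
opening: 0.551
```

```bash
python3 pl.py 11
```

```text
23.575 [0.49185256 0.16239286 0.12034861] [ 9.87663591e-01 -1.56587444e-01  9.60286350e-04 -2.85255031e-04] [-0.03138346 -0.11458543 -0.87121302] 0.5511028270757262
top,foot proj [280.37017267 304.37012489] [280.13564312 226.8243773 ] pocket rim [280.85384724 250.96741683]
scene foot [347.32820037 253.90424237] pocket rim [349.95462802 243.76934564]
```

View pics/w11.png

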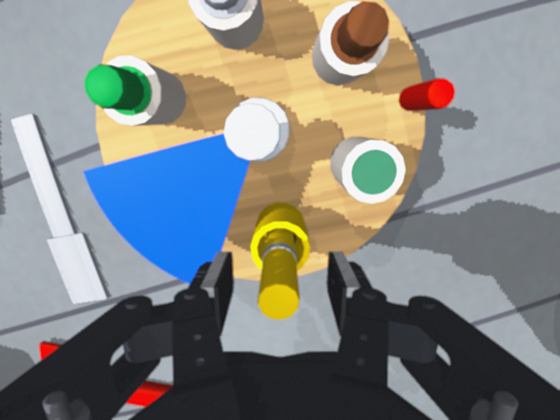

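Whistle stands in the yellow pocket, with its top at (278,300), and the fingers are clear on both sides. I'll raise straight up and then move away.

Request:
{"api": "arm_command", "payload": {"steps": [[[0,0,0],[0,0,-0.03],0.1],[[0,0,0],[0,0,-0.07],0.1],[[0,0,0],[0,0,-0.12],0.1],[[0,0,0],[0,0,-0.15],0.1],[[0,0,0],[-0.02,0.08,-0.15],0.1],[[0,0,0],[-0.02,0.16,-0.15],0.1],[[0,0,0],[-0.02,0.2,-0.15],0.1],[[0,0,0],[-0.02,0.2,-0.15],0.1]]}}

```text
time: 24.68
eef_pos: [0.4097, -0.024, 0.2703]
tcp_rot: [0.987, -0.159, 0.001, -0.0]
contact_force: [0.1, 0.8, 0.4]
opening: 0.548
```

```bash
python3 -c "
from h import *
import pickle
s=get_state();print(s['time'],s['eef_pos'],s['contact_force'])
t=read_camera('top');sc=read_camera('scene');save('f1.png',t['frame']);save('f2.png',sc['frame'])
im=np.hstack([crop(t['frame'],170,140,280,250,3.6),crop(sc['frame'],265,200,375,310,3.6)]);save('f3.png',im)
o=lambda p,x0,y0,k:np.array([(p[0]+.5)/k-.5+x0,(p[1]+.5)/k-.5+y0])
print('pred top px of whistle top', (proj(t,[.4912,.1625,.152])-[170,140])*3.6,(proj(sc,[.4912,.1625,.152])-[265,200])*3.6+[396,0])"
```

```text
24.675 [ 0.40969533 -0.02397369  0.27026321] [0.14721075 0.76569129 0.39298961]
pred top px of whistle top [166.6348366  288.78574222] [712.26831286 103.64739751]
```

View pics/f3.png

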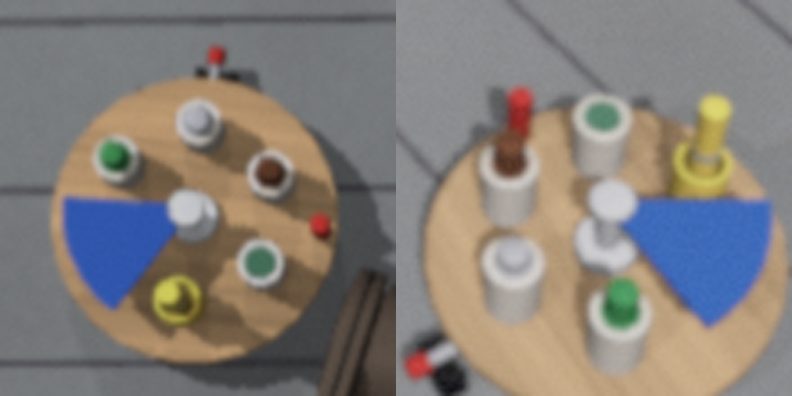

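View pics/f1.png

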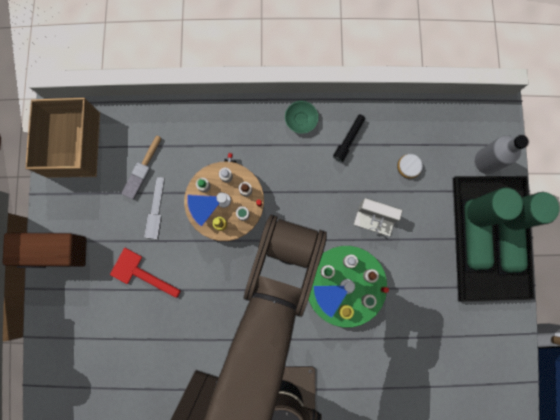

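View pics/f2.png

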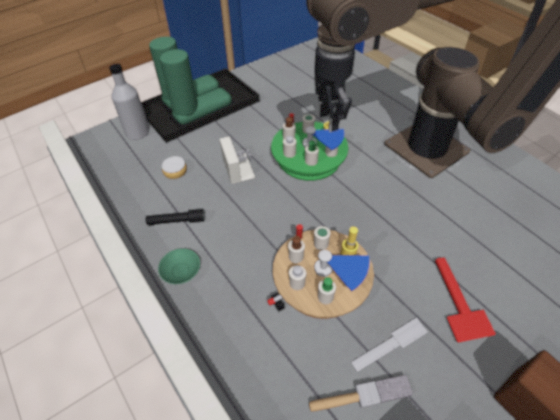

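```bash
python3 -c "
from plant import *
print(sign_off())"
```

```text
the job is handed in; nothing more can be done
None
```

The job is done and handed in; the arm's last motion ended at 24.7 s.

- **Push and click:** I pushed the red post counterclockwise with closed fingers until the carousel jumped ahead and the pin dropped. I then leaned on it for about 0.5 s, and the wrist read 8.2 N in total, about 7 N of it along the push. It did not give.
- **Push forces:** During the push the wrist force ran higher than the 1.5 N friction given, mostly 4–9 N. It peaked at about 13.5 N before I raised the fingers about 14 mm. I took one reading at the end of each short move, so a brief higher value in between could have been missed, but none I saw was over 15 N.
- **Whistle:** I gripped it by its upper part, pulled it straight up out of the clip and lowered it into the yellow pocket. I released it about 1 mm above the floor and withdrew with nothing touching.
- **Last checks:** The top and scene pictures show the whistle upright in the pocket, with its top within about 2–5 mm of where I expected it. The pin was still in, the carousel had not moved since the click, and the bystanders looked unmoved.
- **Disagreement between cameras:** My camera estimates of the pocket centre differed by up to about 4 mm, so I used a middle value. Just above the pocket, the scene picture showed the whistle's foot about 6 pixels lower than predicted. I went by the wrist camera, and the whistle went in without contact force.

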